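Tug the test-fixture cover, free its latch if caught, hold it open

TASK

The test is over: open the guard cover of the board test fixture so that the board can be taken out. Its slide latch does not always catch, so leave the red thumb slide alone and first tug the cover gently upward by its black handle: if it comes, just carry on lifting; if it is caught, slide the red thumb slide back towards the hinge to free it, then take the handle again. Raise the cover right up to its stop and finish while still holding it there by the handle, as it has no stay and falls shut if let go; do not wrench the latch or disturb the multimeter, magnifier and flux jar.

Things in the scene. Friction and masses are not known exactly. Their poses are not given: they have to be found in the camera images.
- fixture: board test fixture fixed to the bench: open aluminium box 260 (x) x 300 (y) x 70 mm high, green board inside. Origin under its centre; x points from the front (handle side) to the rear (hinge side), z up. On it lies a hinged cover, an aluminium frame with a clear panel; closed, its top is flat 88 mm above the bench, its front edge at x = -130 mm
- cover_hinge (a point): middle of the cover's hinge axis, which runs along the fixture's y: 138 mm behind the fixture's centre, 76 mm above the bench. Axes as the fixture's
- cover (a joint): cover's angle about cover_hinge (rad): 0 closed and level, growing as the front rises; rubber stops end it at 1.15, still leaning to the front, so it falls shut if let go. If the latch is caught it rises only by its play, about 0.017 rad (4 mm at the handle), then resists hard; if free it lifts with 4 to 6 N at the handle
- handle: black bow handle on the cover's front rail: round bar 12 mm thick along the fixture's y, 90 mm clear between its posts, bar centre 38 mm above the cover's top. Origin at its foot's middle on the cover's top, 238 mm before the hinge axis, 20 mm right of the fixture's centre line; turns with the cover (x along the cover to the hinge, z off its face)
- handle_grip (a point): middle of the handle's bar (its centre line), the point to hold: 126 mm above the bench when the cover is closed; 238 mm before and 50 mm above the hinge axis in the cover's frame
- latch_case: slide latch on the cover: black plate 56 (x) x 44 (y) x 2 mm on the front rail, 112 mm left of the handle's middle, carrying the red thumb slide; its bolt is hidden in a case under the rail. Origin at the plate's centre on the cover's top, axes as the cover's
- latch (a joint): travel of the red thumb slide (m): 0 forward (starts within 1 mm of it), 0.012 fully back, towards the hinge. Rubs with 4 N, stays where left. It only pushes the hidden bolt back, with slack: with the slide forward the bolt may be caught or not, only a tug of the cover tells; once the slide has been past 10 mm the bolt is clear and stays so
- latch_thumb (a point): middle of the top of the red thumb slide, a block 13 (x) x 28 (y) mm standing 21 mm above the cover's top; moves with the slide; can be pinched across its x faces or pushed. Axes as the cover's
- keeper: steel lip on the inside of the fixture's front wall, below the latch, under which the latch's bolt catches; hidden when the cover is closed. Its frame is that of the fixture (origin under the fixture's centre)
- multimeter: black hand-held multimeter lying on its back, 185 x 88 x 46 mm, loose, at the right of the fixture; origin under its centre, x along its length. Leave it alone
- magnifier: brass-rimmed magnifying glass, rim 82 mm across, dark wooden handle, 188 mm long, 15 mm high, lying loose at the left of the fixture; origin under the centre of its lens, handle towards its -x. Leave it alone
- flux_jar: small amber jar with a blue cap, 48 mm diameter, 52 mm high, loose, at the left of the fixture; origin under its centre. Leave it alone

How it is judged:
By the outcome, as a careful person would: the job done as asked, in the order asked, and still so for the second after the job is handed in, while the arm keeps its last pose, push and grip.
It also fails if it takes over 56 s, if anything falls off the work surface, if the arm or the gripper's body presses on something with over 40 N, if the wrist force passes 120 N, or if a joint passes its speed limit or range.

ROBOT

A 7-joint arm with a two-finger parallel gripper is mounted at the origin on the work surface. World frame = base frame: x ahead of the robot, y to its left, z up, the work surface at z = 0. Lengths are in mm, angles in rad, forces in N, time in s.
With the tool pointing down it reaches from about 400 to 875 mm from the base axis. Payload 4.4 kg.
Tool frame: the origin (TCP) lies at the very end of the fingers, on their centre line; the grasp point (between the pads) lies 19 mm behind it; z points along the fingers, y is the direction in which the jaws open and shut (so a half turn about z gives the same grasp; the last joint's range is limited). The gripper opens to 85 mm and grips with 20 to 120 N. Pads are 22 mm wide; open, the fingers measure 114 mm over their backs; the gripper's body (76 mm by 85 mm) begins 54 mm behind the grasp point. The pads swing forward as they close: fully open they stand 13 mm farther back than shut.
Start: joints at [1.092, 0.628, 0.038, 1.517, -0.027, 0.996, -0.02], TCP at [260.792, -595.403, 231.313] pointing down, gripper open.
Joint ranges: [-3.06, 3.06], [-0.37, 2.12], [-1.25, 1.32], [0.18, 2.47], [-1.1, 4.24], [0.23, 1.98], [-2.94, 2.94]. Speed limits (rad/s): [2.57, 2.57, 3.14, 3.14, 3.14, 3.14, 3.14].

INTERFACE

Orientations are given as [roll, pitch, yaw] about the fixed x, y, z axes, in that order (R = Rz(yaw) Ry(pitch) Rx(roll)).
In Python, from cell import read_state, get_image, calibration, finish_job gives the robot as it stands. The module is installed in compiled form; this text tells all that it offers.
- The arm moves only by the tool apply_moves, never from a script. Its argument "increments" is a list of rows, each an object of numbers: "tx", "ty", "tz": the shift along the world's x, y, z in m; "rx", "ry", "rz": the turn, a rotation vector about the world's x, y, z in units of 5 degrees (1.0 is 5 degrees); "claw": the finger opening in m, from 0 to 0.0854. In form: [{"tx": .., "ty": .., "tz": .., "rx": .., "ry": .., "rz": .., "claw": ..}, ...]. A call has 1 to 12 rows; each row is the pose to reach, as a shift and turn from the pose commanded when the call began; what a row does not reach only later rows make up. A row lasts 1/10 s, in which the tool goes at most 50 mm and 8.59 degrees, less where a joint would pass 70% of its speed; a pose out of reach is approached as far as the arm can. A call with a gripper value outside its range is refused whole. The fingers move at their own pace and stop on an object; the grip force is fixed at half the most. Time passes only in rows, so rows that repeat a pose let the fingers close. It gives the time, the measured TCP pose, the force and the opening at its end, in the units of the state.
- read_state(): the state, without advancing time (a new reading comes with each control period).
- get_image(name): name is "side" or "top"; returns the picture (480x640x3 uint8, red, green, blue); there is no depth.
- calibration(name): a dict with "camera_matrix" (3x3 intrinsics, pixels), "origin" and "attitude" of the camera in the world. Camera axes: x right, y up, looking along -z (the intrinsics and any distortion apply to the point x, -y, -z); pixel columns grow to the right and rows downward; lengths in mm; the calibration is good to about 2 mm. A picture is of the moment at which its call begins. calibration takes no time and is no camera call.
- finish_job(): hands the job in, once; it reports no verdict.
The state is a dict: "clock": time; "qpos": joint angles; "qd": joint speeds; "tau": joint torques, N m; "eef_pos": TCP position; "tool_rot": TCP orientation; "force": force on the tool from outside, world axes, zero at the start; "torque": the same for the moment, N m; "width": finger opening in mm.
Only numpy, scipy, OpenCV 4.12 (cv2) and the standard library are available. Lean on these libraries where they do the work, as an engineer would, in place of code of your own. Each camera call takes 0.05 s, during which the arm holds its last target. There are 200 camera calls.

## Working session

There is one attempt and no reset: what is moved stays moved. The work goes in short steps, Python scripts to look and compute and a tool call to move; the robot and the scene stay as the last step left them, time stands still between calls to the robot, and variables do not carry over. Pictures are saved under pics/ and viewed, about 8 in all and at most 12, crops included, and the job is handed in when it is done.

Besides the shell and the picture viewer there is one more tool, called after "Request:" by a JSON object that holds its "name" and its "arguments", one argument or row to a line. apply_moves: Moves the arm, as the interface text tells. Its arguments: {"type":"object","properties":{"increments":{"type":"array"}},"required":["increments"]}

```bash
mkdir -p pics; python3 - <<'E'
from cell import *
import cv2
for n in("side","top"):
    cv2.imwrite(f"pics/{n}0.png",get_image(n)[:,:,::-1]); print(n,calibration(n))
print(read_state())
E
```

```text
side {'camera_matrix': array([[606.46756442,   0.        , 312.41062189],
       [  0.        , 606.46756442, 231.20174571],
       [  0.        ,   0.        ,   1.        ]]), 'origin': array([ 162.78747933, 1121.25410614,  724.72801605]), 'attitude': array([ 1.06611859,  0.02083667, -2.759603  ])}
top {'camera_matrix': array([[540.755704  ,   0.        , 315.71057135],
       [  0.        , 540.755704  , 240.9723237 ],
       [  0.        ,   0.        ,   1.        ]]), 'origin': array([ 437.52563576,   74.79625049, 1100.92621087]), 'attitude': array([ 0.15904555, -0.03010175, -1.55467078])}
{'clock': 0.1, 'qpos': array([ 1.09217773,  0.62928372,  0.03846284,  1.5183192 , -0.02698419,
        0.99629217, -0.01998988]), 'qd': array([-1.60992107e-04, -6.81686941e-04,  2.14885352e-03, -7.15857087e-04,
       -6.76935507e-04,  7.64837760e-04,  3.77873562e-05]), 'tau': array([ 3.66680149e-03, -5.64536834e+01,  1.23101044e+00, -1.93970346e+01,
        1.13306165e-02,  5.45323564e-03,  2.65804083e-06]), 'eef_pos': array([ 260.55159487, -594.85077634,  230.44551293]), 'tool_rot': array([-3.13980928e+00,  4.47336281e-05,  4.12821579e-01]), 'force': array([ 0.1096342 , -0.63473771,  0.54923477]), 'torque': array([ 0.02007728,  0.01062281, -0.03177946]), 'width': 85.43667644681896}
```

View pics/top0.png

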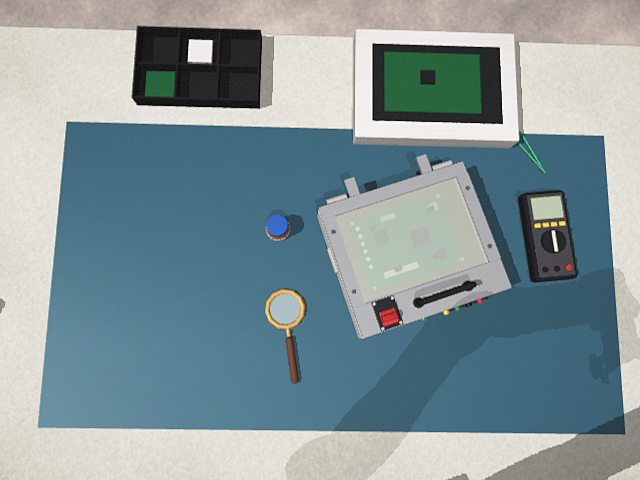

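View pics/side0.png

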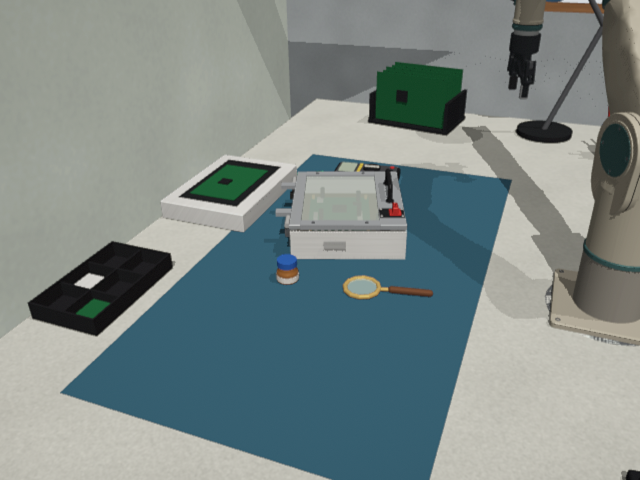

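The top view shows the cover with corners near (318,208), (465,163), (512,288) and (360,338). The handle bar runs from (419,302) to (477,286) and the red slide is at (389,317). The side view agrees, with the handle at about (390,190) and red at (395,210). The jar, magnifier and multimeter are clear of the fixture's front.

```bash
cat > h.py <<'E'
import numpy as np, cv2
from cell import *
from scipy.spatial.transform import Rotation as R
def ray(n,u,v):
    c=calibration(n);K=c["camera_matrix"]
    d=np.linalg.inv(K)@[u,v,1.]; d=R.from_euler('xyz',c["attitude"]).apply([d[0],-d[1],-d[2]])
    return c["origin"],d
def onz(n,u,v,z):
    o,d=ray(n,u,v); return o+d*(z-o[2])/d[2]
def proj(n,p):
    c=calibration(n);K=c["camera_matrix"]
    q=R.from_euler('xyz',c["attitude"]).inv().apply(np.asarray(p,float)-c["origin"]); q=K@[q[0],-q[1],-q[2]]
    return q[:2]/q[2]
def st():
    s=read_state(); print({k:np.round(s[k],3) for k in("clock","eef_pos","tool_rot","force","torque","width","qpos")}); return s
E
python3 - <<'E'
from h import *
im=cv2.imread("pics/top0.png"); g=im.max(2)
def box(m,x0,y0,x1,y1):
    k=np.zeros_like(m);k[y0:y1,x0:x1]=m[y0:y1,x0:x1];return k
m=box((g<60).astype(np.uint8),408,272,488,312)
n,l,s,c=cv2.connectedComponentsWithStats(m);i=1+s[1:,4].argmax()
r=cv2.minAreaRect(np.argwhere(l==i)[:,::-1].astype(np.float32));print("handle",c[i],s[i],r)
bp=cv2.boxPoints(r);P=np.array([onz("top",*q,126)for q in bp]);print(P.round(1),P.mean(0))
hsv=cv2.cvtColor(im,cv2.COLOR_BGR2HSV)
red=((hsv[...,1]>150)&((hsv[...,0]<8)|(hsv[...,0]>172))&(g>90)).astype(np.uint8)
m=box(red,370,295,408,335);ys,xs=np.nonzero(m);print("red",xs.mean(),ys.mean(),xs.min(),xs.max(),ys.min(),ys.max(),onz("top",xs.mean(),ys.mean(),105))
C=[onz("top",*q,88) for q in[(360,338),(512,288),(465,163),(318,208)]];print(np.round(C,1))
for a,b in((0,1),(1,2),(2,3),(3,0)):
    d=C[b]-C[a];print(np.linalg.norm(d),np.arctan2(d[1],d[0]))
im2=cv2.imread("pics/side0.png");
crop=cv2.resize(im2[150:270,270:430],None,fx=4,fy=4,interpolation=2)
ct=cv2.resize(im[270:345,350:520],None,fx=4,fy=4,interpolation=2)
o=np.zeros((480+300,680,3),np.uint8);o[:480,:640]=crop;o[480:,:]=ct
cv2.imwrite("pics/c1.png",cv2.resize(o,(523,600)))
E
```

```text
handle [444.33574879 293.52415459] [414 281  63  27 414] ((444.692138671875, 293.09466552734375), (9.183695793151855, 65.1379623413086), 71.22196960449219)
[[ 491.6 -128.3  126. ]
 [ 531.6 -241.8  126. ]
 [ 515.9 -246.8  126. ]
 [ 476.1 -133.5  126. ]] [ 503.79512616 -187.60863132  126.        ]
red 388.616 316.784 379 398 308 326 [459.92986226 -88.50760721 105.        ]
[[ 420.6  -37.9   88. ]
 [ 518.2 -326.1   88. ]
 [ 761.4 -243.2   88. ]
 [ 664.6   43.6   88. ]]
304.2650761848096 -1.2440681542888206
256.9474547171286 0.3284006640866535
302.6841299044888 1.896241869532274
257.33790300492586 -2.8193389748660547
```

View pics/c1.png

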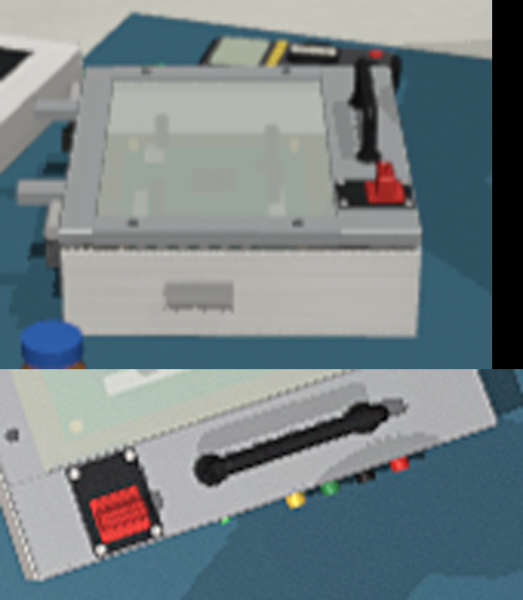

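The fixture's yaw is about 0.326 rad and the bar's middle is about (504, -189.5, 126). The jaws must open along the fixture's x, which means a turn of about +85°. I'll move to hover above the handle.

Request:
{"name": "apply_moves", "arguments": {
  "increments": [
    {"tx":0.02,"ty":0.034,"tz":0,"rz":1.4,"claw":0.06},
    {"tx":0.04,"ty":0.068,"tz":0,"rz":2.8,"claw":0.06},
    {"tx":0.06,"ty":0.102,"tz":0,"rz":4.2,"claw":0.06},
    {"tx":0.08,"ty":0.136,"tz":0,"rz":5.7,"claw":0.06},
    {"tx":0.1,"ty":0.17,"tz":0,"rz":7.1,"claw":0.06},
    {"tx":0.12,"ty":0.204,"tz":0,"rz":8.5,"claw":0.06},
    {"tx":0.14,"ty":0.238,"tz":0,"rz":9.9,"claw":0.06},
    {"tx":0.16,"ty":0.272,"tz":0,"rz":11.4,"claw":0.06},
    {"tx":0.18,"ty":0.306,"tz":0,"rz":12.8,"claw":0.06},
    {"tx":0.2,"ty":0.34,"tz":0,"rz":14.2,"claw":0.06},
    {"tx":0.22,"ty":0.374,"tz":-0.01,"rz":15.6,"claw":0.06},
    {"tx":0.24,"ty":0.403,"tz":-0.03,"rz":17.0,"claw":0.06}
  ]
}}

```text
$.increments[0]: bad value
```

Request:
{"name": "apply_moves", "arguments": {
  "increments": [
    {"tz":0},
    {"tz":0},
    {"tz":0}
  ]
}}

```text
$.increments[0]: bad value
```

```bash
python3 - <<'E'
from h import *
s=st()
a=get_image("top")[:,:,::-1];b=get_image("side")[:,:,::-1]
o=np.zeros((480,640,3),np.uint8)
o[:, :320]=cv2.resize(a[210:360,350:450+0],(320,480));
o=np.vstack([cv2.resize(a[220:360,340:540],(600,420)),])
p=cv2.resize(b[120:260,290:430],(420,420))
# front image
q=np.zeros((420,800,3),np.uint8); q[:,:420]=p; q[:266,420:]=cv2.resize(o,(380,266))
cv2.imwrite("pics/c2.png",q)
print(proj("side",[504,-189.5,126]),proj("top",[504,-189.5,126]))
E
```

```text
{'clock': np.float64(0.1), 'eef_pos': array([ 260.552, -594.851,  230.446]), 'tool_rot': array([-3.14 ,  0.   ,  0.413]), 'force': array([ 0.11 , -0.635,  0.549]), 'torque': array([ 0.02 ,  0.011, -0.032]), 'width': np.float64(85.437), 'qpos': array([ 1.092,  0.629,  0.038,  1.518, -0.027,  0.996, -0.02 ])}
[388.82529987 177.84715303] [445.87255066 292.94456909]
```

View pics/c2.png

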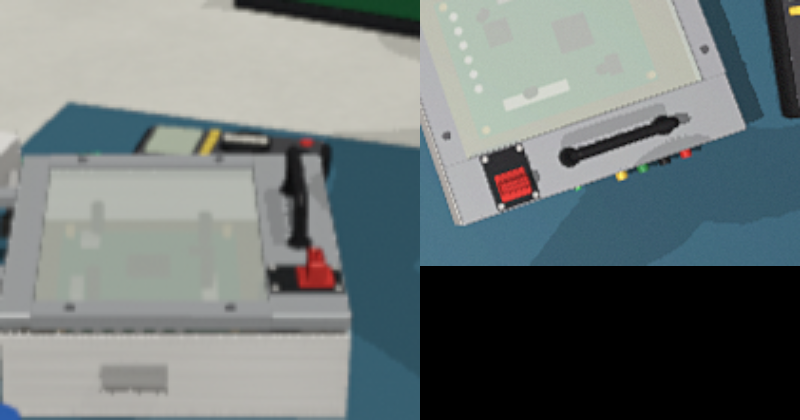

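The moves were refused because each row needs all seven keys, so nothing has moved. The picture confirms the handle (side view about (389,180)), which agrees with the projected grip point.

Request:
{"name": "apply_moves", "arguments": {
  "increments": [
    {"tx":0.02,"ty":0.034,"tz":0,"rx":0,"ry":0,"rz":1.4,"claw":0.06},
    {"tx":0.04,"ty":0.068,"tz":0,"rx":0,"ry":0,"rz":2.8,"claw":0.06},
    {"tx":0.06,"ty":0.102,"tz":0,"rx":0,"ry":0,"rz":4.2,"claw":0.06},
    {"tx":0.08,"ty":0.136,"tz":0,"rx":0,"ry":0,"rz":5.7,"claw":0.06},
    {"tx":0.1,"ty":0.17,"tz":0,"rx":0,"ry":0,"rz":7.1,"claw":0.06},
    {"tx":0.12,"ty":0.204,"tz":0,"rx":0,"ry":0,"rz":8.5,"claw":0.06},
    {"tx":0.14,"ty":0.238,"tz":0,"rx":0,"ry":0,"rz":9.9,"claw":0.06},
    {"tx":0.16,"ty":0.272,"tz":0,"rx":0,"ry":0,"rz":11.4,"claw":0.06},
    {"tx":0.18,"ty":0.306,"tz":0,"rx":0,"ry":0,"rz":12.8,"claw":0.06},
    {"tx":0.2,"ty":0.34,"tz":0,"rx":0,"ry":0,"rz":14.2,"claw":0.06},
    {"tx":0.22,"ty":0.374,"tz":-0.01,"rx":0,"ry":0,"rz":15.6,"claw":0.06},
    {"tx":0.24,"ty":0.403,"tz":-0.03,"rx":0,"ry":0,"rz":17.0,"claw":0.06}
  ]
}}

```text
clock: 1.4
eef_pos: [502.7, -190.8, 202.4]
tool_rot: [3.139, 0.002, 1.902]
force: [0.8, 0.0, -0.0]
width: 60.1
```

Request:
{"name": "apply_moves", "arguments": {
  "increments": [
    {"tx":0,"ty":0,"tz":0,"rx":0,"ry":0,"rz":0,"claw":0.06},
    {"tx":0,"ty":0,"tz":0,"rx":0,"ry":0,"rz":0,"claw":0.06},
    {"tx":0,"ty":0,"tz":0,"rx":0,"ry":0,"rz":0,"claw":0.06}
  ]
}}

```text
clock: 1.7
eef_pos: [500.2, -193.9, 201.4]
tool_rot: [-3.141, 0.001, 1.894]
force: [0.9, -0.2, 1.0]
width: 60.2
```

```bash
python3 - <<'E'
from h import *
s=st()
a=get_image("top")[:,:,::-1];b=get_image("side")[:,:,::-1]
q=np.zeros((420,800,3),np.uint8); q[:,:420]=cv2.resize(b[90:230,310:450],(420,420)); q[:266,420:]=cv2.resize(a[220:360,340:540],(380,266))
cv2.imwrite("pics/c3.png",q)
print(R.from_euler('xyz',s['tool_rot']).as_matrix().round(3))
E
```

```text
{'clock': np.float64(1.7), 'eef_pos': array([ 500.197, -193.887,  201.428]), 'tool_rot': array([-3.141e+00,  1.000e-03,  1.894e+00]), 'force': array([ 0.854, -0.248,  0.965]), 'torque': array([-0.042, -0.018, -0.017]), 'width': np.float64(60.169), 'qpos': array([ 0.572,  0.526, -0.378,  1.861,  0.262,  0.803,  0.38 ])}
[[-0.317  0.948 -0.001]
 [ 0.948  0.317 -0.001]
 [-0.001 -0.001 -1.   ]]
```

View pics/c3.png

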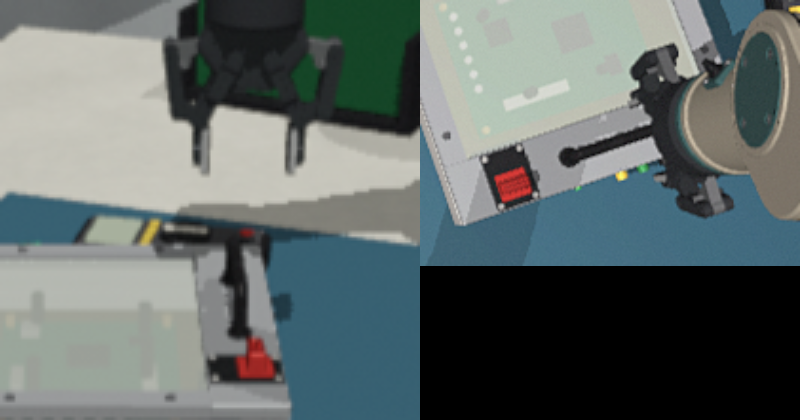

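The open jaws are over the bar and aligned with it. I'll descend straight, correcting by +4 mm in x and y.

Request:
{"name": "apply_moves", "arguments": {
  "increments": [
    {"tx":0.004,"ty":0.004,"tz":-0.012,"rx":0,"ry":0,"rz":0,"claw":0.06},
    {"tx":0.004,"ty":0.004,"tz":-0.024,"rx":0,"ry":0,"rz":0,"claw":0.06},
    {"tx":0.004,"ty":0.004,"tz":-0.036,"rx":0,"ry":0,"rz":0,"claw":0.06},
    {"tx":0.004,"ty":0.004,"tz":-0.048,"rx":0,"ry":0,"rz":0,"claw":0.06},
    {"tx":0.004,"ty":0.004,"tz":-0.06,"rx":0,"ry":0,"rz":0,"claw":0.06},
    {"tx":0.004,"ty":0.004,"tz":-0.07,"rx":0,"ry":0,"rz":0,"claw":0.06},
    {"tx":0.004,"ty":0.004,"tz":-0.078,"rx":0,"ry":0,"rz":0,"claw":0.06},
    {"tx":0.004,"ty":0.004,"tz":-0.086,"rx":0,"ry":0,"rz":0,"claw":0.06},
    {"tx":0.004,"ty":0.004,"tz":-0.092,"rx":0,"ry":0,"rz":0,"claw":0.06},
    {"tx":0.004,"ty":0.004,"tz":-0.092,"rx":0,"ry":0,"rz":0,"claw":0.06},
    {"tx":0.004,"ty":0.004,"tz":-0.092,"rx":0,"ry":0,"rz":0,"claw":0.06}
  ]
}}

```text
clock: 2.9
eef_pos: [505.0, -188.4, 109.4]
tool_rot: [3.141, 0.0, 1.896]
force: [0.4, 0.6, -0.2]
width: 59.9
```

```bash
python3 - <<'E'
from h import *
s=st()
a=get_image("top")[:,:,::-1];b=get_image("side")[:,:,::-1]
q=np.zeros((420,800,3),np.uint8); q[:,:420]=cv2.resize(b[120:225,335:440],(420,420)); q[:266,420:]=cv2.resize(a[220:360,340:540],(380,266))
cv2.imwrite("pics/c4.png",q)
E
```

```text
{'clock': np.float64(2.9), 'eef_pos': array([ 504.955, -188.416,  109.415]), 'tool_rot': array([3.141, 0.   , 1.896]), 'force': array([ 0.449,  0.62 , -0.176]), 'torque': array([-0.013,  0.004,  0.04 ]), 'width': np.float64(59.94), 'qpos': array([ 0.512,  0.66 , -0.313,  1.933,  0.342,  0.599,  0.301])}
```

View pics/c4.png

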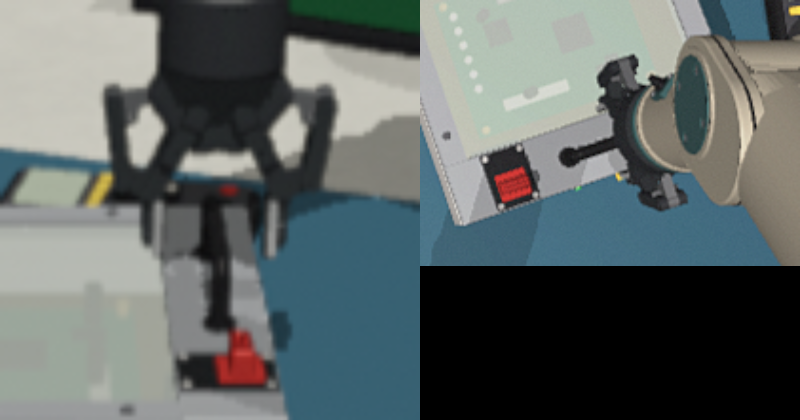

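The fingers straddle the bar, so I'll close them (5 pictures viewed so far).

Request:
{"name": "apply_moves", "arguments": {
  "increments": [
    {"tx":0,"ty":0,"tz":0,"rx":0,"ry":0,"rz":0,"claw":0.03},
    {"tx":0,"ty":0,"tz":0,"rx":0,"ry":0,"rz":0,"claw":0.02},
    {"tx":0,"ty":0,"tz":0,"rx":0,"ry":0,"rz":0,"claw":0},
    {"tx":0,"ty":0,"tz":0,"rx":0,"ry":0,"rz":0,"claw":0},
    {"tx":0,"ty":0,"tz":0,"rx":0,"ry":0,"rz":0,"claw":0},
    {"tx":0,"ty":0,"tz":0,"rx":0,"ry":0,"rz":0,"claw":0},
    {"tx":0,"ty":0,"tz":0,"rx":0,"ry":0,"rz":0,"claw":0}
  ]
}}

```text
clock: 3.7
eef_pos: [503.2, -189.0, 109.5]
tool_rot: [-3.138, -0.0, 1.896]
force: [-3.9, -0.9, 5.0]
width: 9.8
```

Request:
{"name": "apply_moves", "arguments": {
  "increments": [
    {"tx":0,"ty":0,"tz":0.001,"rx":0,"ry":0,"rz":0,"claw":0},
    {"tx":0,"ty":0,"tz":0.002,"rx":0,"ry":0,"rz":0,"claw":0},
    {"tx":0,"ty":0,"tz":0.003,"rx":0,"ry":0,"rz":0,"claw":0},
    {"tx":0,"ty":0,"tz":0.003,"rx":0,"ry":0,"rz":0,"claw":0},
    {"tx":0,"ty":0,"tz":0.003,"rx":0,"ry":0,"rz":0,"claw":0}
  ]
}}

```text
clock: 4.2
eef_pos: [503.6, -188.8, 111.9]
tool_rot: [-3.139, -0.001, 1.896]
force: [-4.6, -2.7, -3.2]
width: 10.2
```

Request:
{"name": "apply_moves", "arguments": {
  "increments": [
    {"tx":0,"ty":0,"tz":0.001,"rx":0,"ry":0,"rz":0,"claw":0},
    {"tx":0,"ty":0,"tz":0.002,"rx":0,"ry":0,"rz":0,"claw":0},
    {"tx":0,"ty":0,"tz":0.002,"rx":0,"ry":0,"rz":0,"claw":0},
    {"tx":0,"ty":0,"tz":0.002,"rx":0,"ry":0,"rz":0,"claw":0}
  ]
}}

```text
clock: 4.6
eef_pos: [504.0, -188.7, 113.6]
tool_rot: [-3.14, -0.001, 1.896]
force: [-4.3, -4.4, -10.9]
width: 10.1
```

Request:
{"name": "apply_moves", "arguments": {
  "increments": [
    {"tx":0,"ty":0,"tz":0.001,"rx":0,"ry":0,"rz":0,"claw":0},
    {"tx":0,"ty":0,"tz":0.002,"rx":0,"ry":0,"rz":0,"claw":0},
    {"tx":0,"ty":0,"tz":0.002,"rx":0,"ry":0,"rz":0,"claw":0},
    {"tx":0,"ty":0,"tz":0.002,"rx":0,"ry":0,"rz":0,"claw":0}
  ]
}}

```text
clock: 5.0
eef_pos: [504.1, -188.6, 114.2]
tool_rot: [-3.14, -0.002, 1.896]
force: [0.7, -6.5, -27.0]
width: 10.1
```

The bar rose about 4 mm and then resisted hard (27 N), so the latch is caught. I'll ease back down, let go of the handle and rise.

Request:
{"name": "apply_moves", "arguments": {
  "increments": [
    {"tx":0,"ty":0,"tz":-0.002,"rx":0,"ry":0,"rz":0,"claw":0},
    {"tx":0,"ty":0,"tz":-0.004,"rx":0,"ry":0,"rz":0,"claw":0},
    {"tx":0,"ty":0,"tz":-0.006,"rx":0,"ry":0,"rz":0,"claw":0},
    {"tx":0,"ty":0,"tz":-0.007,"rx":0,"ry":0,"rz":0,"claw":0},
    {"tx":0,"ty":0,"tz":-0.007,"rx":0,"ry":0,"rz":0,"claw":0},
    {"tx":0,"ty":0,"tz":-0.007,"rx":0,"ry":0,"rz":0,"claw":0.05},
    {"tx":0,"ty":0,"tz":-0.007,"rx":0,"ry":0,"rz":0,"claw":0.05},
    {"tx":0,"ty":0,"tz":-0.007,"rx":0,"ry":0,"rz":0,"claw":0.05},
    {"tx":0,"ty":0,"tz":-0.007,"rx":0,"ry":0,"rz":0,"claw":0.05}
  ]
}}

```text
clock: 5.9
eef_pos: [506.3, -187.8, 110.1]
tool_rot: [3.139, 0.001, 1.897]
force: [-0.2, -0.6, 0.2]
width: 50.1
```

Request:
{"name": "apply_moves", "arguments": {
  "increments": [
    {"tx":0,"ty":0,"tz":0.012,"rx":0,"ry":0,"rz":0,"claw":0.05},
    {"tx":0,"ty":0,"tz":0.024,"rx":0,"ry":0,"rz":0,"claw":0.05},
    {"tx":0,"ty":0,"tz":0.036,"rx":0,"ry":0,"rz":0,"claw":0.05},
    {"tx":0,"ty":0,"tz":0.048,"rx":0,"ry":0,"rz":0,"claw":0.05},
    {"tx":-0.009,"ty":0.02,"tz":0.054,"rx":0,"ry":0,"rz":0,"claw":0.05},
    {"tx":-0.018,"ty":0.042,"tz":0.054,"rx":0,"ry":0,"rz":0,"claw":0.05},
    {"tx":-0.027,"ty":0.064,"tz":0.054,"rx":0,"ry":0,"rz":0,"claw":0.05},
    {"tx":-0.036,"ty":0.084,"tz":0.05,"rx":0,"ry":0,"rz":0,"claw":0.05},
    {"tx":-0.042,"ty":0.098,"tz":0.04,"rx":0,"ry":0,"rz":0,"claw":0.05},
    {"tx":-0.044,"ty":0.103,"tz":0.03,"rx":0,"ry":0,"rz":0,"claw":0.05},
    {"tx":-0.044,"ty":0.103,"tz":0.03,"rx":0,"ry":0,"rz":0,"claw":0.05},
    {"tx":-0.044,"ty":0.103,"tz":0.03,"rx":0,"ry":0,"rz":0,"claw":0.05}
  ]
}}

```text
clock: 7.1
eef_pos: [461.3, -85.7, 140.0]
tool_rot: [3.141, 0.001, 1.896]
force: [-0.0, -0.2, 0.5]
width: 49.6
```

```bash
python3 - <<'E'
from h import *
s=st()
a=get_image("top")[:,:,::-1];b=get_image("side")[:,:,::-1]
q=np.zeros((420,800,3),np.uint8); q[:,:420]=cv2.resize(b[130:235,335:440],(420,420)); q[:266,420:]=cv2.resize(a[220:360,340:540],(380,266))
cv2.imwrite("pics/c5.png",q)
E
```

```text
{'clock': np.float64(7.1), 'eef_pos': array([461.301, -85.697, 139.97 ]), 'tool_rot': array([3.141e+00, 1.000e-03, 1.896e+00]), 'force': array([-0.035, -0.207,  0.531]), 'torque': array([-0.06 ,  0.015,  0.01 ]), 'width': np.float64(49.575), 'qpos': array([ 0.353,  0.536, -0.327,  2.094,  0.316,  0.556,  0.124])}
```

View pics/c5.png

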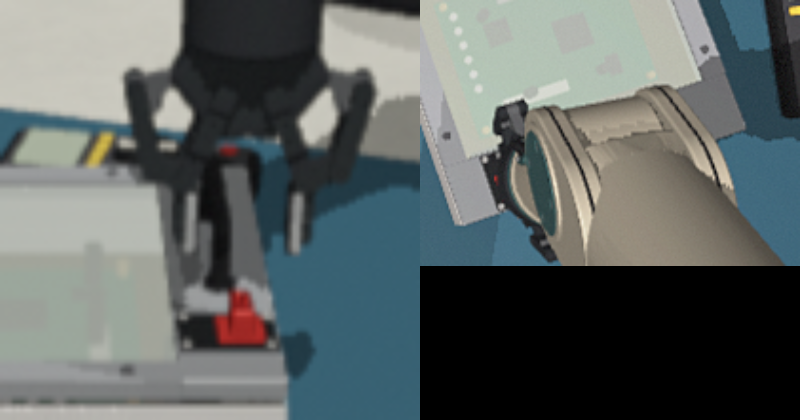

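The fingers straddle the red slide: finger tips at crop columns 192 and 298, red fin at 240. I'll descend to about 6–7 mm above the cover and pinch.

Request:
{"name": "apply_moves", "arguments": {
  "increments": [
    {"tx":0,"ty":0,"tz":-0.01,"rx":0,"ry":0,"rz":0,"claw":0.05},
    {"tx":0,"ty":0,"tz":-0.02,"rx":0,"ry":0,"rz":0,"claw":0.05},
    {"tx":0,"ty":0,"tz":-0.03,"rx":0,"ry":0,"rz":0,"claw":0.05},
    {"tx":0,"ty":0,"tz":-0.038,"rx":0,"ry":0,"rz":0,"claw":0.05},
    {"tx":0,"ty":0,"tz":-0.044,"rx":0,"ry":0,"rz":0,"claw":0.05},
    {"tx":0,"ty":0,"tz":-0.044,"rx":0,"ry":0,"rz":0,"claw":0.05},
    {"tx":0,"ty":0,"tz":-0.044,"rx":0,"ry":0,"rz":0,"claw":0.05}
  ]
}}

```text
clock: 7.9
eef_pos: [460.8, -85.3, 95.2]
tool_rot: [-3.141, -0.0, 1.897]
force: [-1.2, 0.1, 0.4]
width: 49.4
```

Request:
{"name": "apply_moves", "arguments": {
  "increments": [
    {"tx":0,"ty":0,"tz":0,"rx":0,"ry":0,"rz":0,"claw":0.03},
    {"tx":0,"ty":0,"tz":0,"rx":0,"ry":0,"rz":0,"claw":0.02},
    {"tx":0,"ty":0,"tz":0,"rx":0,"ry":0,"rz":0,"claw":0.01},
    {"tx":0,"ty":0,"tz":0,"rx":0,"ry":0,"rz":0,"claw":0.01},
    {"tx":0,"ty":0,"tz":0,"rx":0,"ry":0,"rz":0,"claw":0.01},
    {"tx":0,"ty":0,"tz":0,"rx":0,"ry":0,"rz":0,"claw":0.01}
  ]
}}

```text
clock: 8.5
eef_pos: [460.4, -85.6, 95.8]
tool_rot: [-3.141, 0.0, 1.897]
force: [-2.7, -0.7, 5.1]
width: 11.5
```

It's holding the slide. Now I'll draw it 12–13 mm back along the fixture's +x.

Request:
{"name": "apply_moves", "arguments": {
  "increments": [
    {"tx":0.002,"ty":0.0007,"tz":0,"rx":0,"ry":0,"rz":0,"claw":0.01},
    {"tx":0.004,"ty":0.0013,"tz":0,"rx":0,"ry":0,"rz":0,"claw":0.01},
    {"tx":0.006,"ty":0.002,"tz":0,"rx":0,"ry":0,"rz":0,"claw":0.01},
    {"tx":0.008,"ty":0.0027,"tz":0,"rx":0,"ry":0,"rz":0,"claw":0.01},
    {"tx":0.01,"ty":0.0034,"tz":0,"rx":0,"ry":0,"rz":0,"claw":0.01},
    {"tx":0.0115,"ty":0.0039,"tz":0,"rx":0,"ry":0,"rz":0,"claw":0.01},
    {"tx":0.0125,"ty":0.0042,"tz":0,"rx":0,"ry":0,"rz":0,"claw":0.01},
    {"tx":0.0125,"ty":0.0042,"tz":0,"rx":0,"ry":0,"rz":0,"claw":0.01},
    {"tx":0.0125,"ty":0.0042,"tz":0,"rx":0,"ry":0,"rz":0,"claw":0.01}
  ]
}}

```text
clock: 9.4
eef_pos: [470.0, -82.3, 95.7]
tool_rot: [-3.135, 0.0, 1.896]
force: [-7.2, -0.9, 11.7]
width: 11.2
```

```bash
python3 - <<'E'
from h import *
s=st()
b=get_image("side")[:,:,::-1]
cv2.imwrite("pics/c6.png",cv2.resize(b[150:235,335:440],(630,510)))
E
```

```text
{'clock': np.float64(9.4), 'eef_pos': array([469.988, -82.258,  95.734]), 'tool_rot': array([-3.135,  0.   ,  1.896]), 'force': array([-7.187, -0.853, 11.652]), 'torque': array([-0.28 ,  1.574,  0.13 ]), 'width': np.float64(11.232), 'qpos': array([ 0.3  ,  0.623, -0.273,  2.101,  0.363,  0.468,  0.074])}
```

Request:
{"name": "apply_moves", "arguments": {
  "increments": [
    {"tx":0.001,"ty":0.0003,"tz":0,"rx":0,"ry":0,"rz":0,"claw":0.01},
    {"tx":0.002,"ty":0.0007,"tz":0,"rx":0,"ry":0,"rz":0,"claw":0.01},
    {"tx":0.003,"ty":0.001,"tz":0,"rx":0,"ry":0,"rz":0,"claw":0.01},
    {"tx":0.003,"ty":0.001,"tz":0,"rx":0,"ry":0,"rz":0,"claw":0.01},
    {"tx":0.003,"ty":0.001,"tz":0,"rx":0,"ry":0,"rz":0,"claw":0.01}
  ]
}}

```text
clock: 9.95
eef_pos: [470.1, -82.2, 95.7]
tool_rot: [-3.13, -0.0, 1.895]
force: [-11.8, -2.5, 18.7]
width: 11.1
```

```bash
python3 - <<'E'
from h import *
s=st()
b=get_image("side")[:,:,::-1]
cv2.imwrite("pics/c6.png",cv2.resize(b[150:235,335:440],(630,510)))
E
```

```text
{'clock': np.float64(9.95), 'eef_pos': array([470.066, -82.242,  95.655]), 'tool_rot': array([-3.13 , -0.   ,  1.895]), 'force': array([-11.827,  -2.53 ,  18.653]), 'torque': array([-0.653,  2.644,  0.185]), 'width': np.float64(11.079), 'qpos': array([ 0.298,  0.625, -0.273,  2.096,  0.361,  0.477,  0.073])}
```

View pics/c6.png

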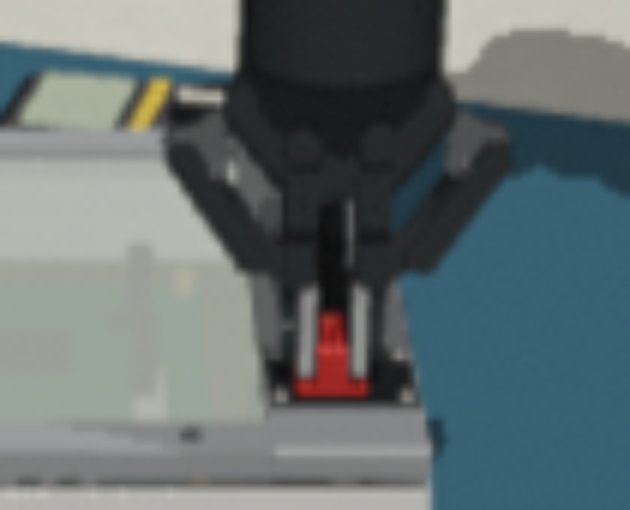

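The TCP went back about 10 mm and then stopped with the force rising. In the picture the red base has gone from about 8 mm ahead of the plate's centre to about 4 mm behind it, so it's near its end. The fingers press down 18 N, so I'll relieve that and push a touch more to be sure it is at its stop.

Request:
{"name": "apply_moves", "arguments": {
  "increments": [
    {"tx":0,"ty":0,"tz":0.001,"rx":0,"ry":0,"rz":0,"claw":0.01},
    {"tx":0,"ty":0,"tz":0.002,"rx":0,"ry":0,"rz":0,"claw":0.01},
    {"tx":0.001,"ty":0.0003,"tz":0.003,"rx":0,"ry":0,"rz":0,"claw":0.01},
    {"tx":0.002,"ty":0.0007,"tz":0.003,"rx":0,"ry":0,"rz":0,"claw":0.01},
    {"tx":0.002,"ty":0.0007,"tz":0.003,"rx":0,"ry":0,"rz":0,"claw":0.01},
    {"tx":0.002,"ty":0.0007,"tz":0.003,"rx":0,"ry":0,"rz":0,"claw":0.01}
  ]
}}

```text
clock: 10.6
eef_pos: [470.1, -82.2, 96.6]
tool_rot: [-3.125, -0.002, 1.894]
force: [-10.3, -5.5, -2.8]
width: 11.4
```

With no vertical load it stays put against about 11 N, so it is at its stop. I'll release it and go back to the handle.

Request:
{"name": "apply_moves", "arguments": {
  "increments": [
    {"tx":-0.004,"ty":-0.0013,"tz":-0.001,"rx":0,"ry":0,"rz":0,"claw":0.02},
    {"tx":-0.005,"ty":-0.0016,"tz":0,"rx":0,"ry":0,"rz":0,"claw":0.04},
    {"tx":-0.005,"ty":-0.0016,"tz":0,"rx":0,"ry":0,"rz":0,"claw":0.05},
    {"tx":-0.005,"ty":-0.0016,"tz":0,"rx":0,"ry":0,"rz":0,"claw":0.05},
    {"tx":-0.005,"ty":-0.0016,"tz":0.012,"rx":0,"ry":0,"rz":0,"claw":0.05},
    {"tx":-0.005,"ty":-0.0016,"tz":0.026,"rx":0,"ry":0,"rz":0,"claw":0.05},
    {"tx":-0.005,"ty":-0.0016,"tz":0.04,"rx":0,"ry":0,"rz":0,"claw":0.05},
    {"tx":-0.005,"ty":-0.0016,"tz":0.054,"rx":0,"ry":0,"rz":0,"claw":0.05},
    {"tx":-0.005,"ty":-0.0016,"tz":0.066,"rx":0,"ry":0,"rz":0,"claw":0.05},
    {"tx":-0.005,"ty":-0.0016,"tz":0.066,"rx":0,"ry":0,"rz":0,"claw":0.05},
    {"tx":-0.005,"ty":-0.0016,"tz":0.066,"rx":0,"ry":0,"rz":0,"claw":0.05}
  ]
}}

```text
clock: 11.7
eef_pos: [473.6, -81.1, 164.8]
tool_rot: [3.141, 0.0, 1.896]
force: [-0.5, 0.2, -0.0]
width: 50.0
```

```bash
python3 - <<'E'
from h import *
s=st()
b=get_image("side")[:,:,::-1]
cv2.imwrite("pics/c7.png",cv2.resize(b[150:235,335:440],(630,510)))
E
```

```text
{'clock': np.float64(11.7), 'eef_pos': array([473.574, -81.106, 164.81 ]), 'tool_rot': array([3.141, 0.   , 1.896]), 'force': array([-0.523,  0.165, -0.025]), 'torque': array([ 0.047,  0.001, -0.02 ]), 'width': np.float64(50.045), 'qpos': array([ 0.36 ,  0.508, -0.353,  2.043,  0.288,  0.636,  0.14 ])}
```

View pics/c7.png

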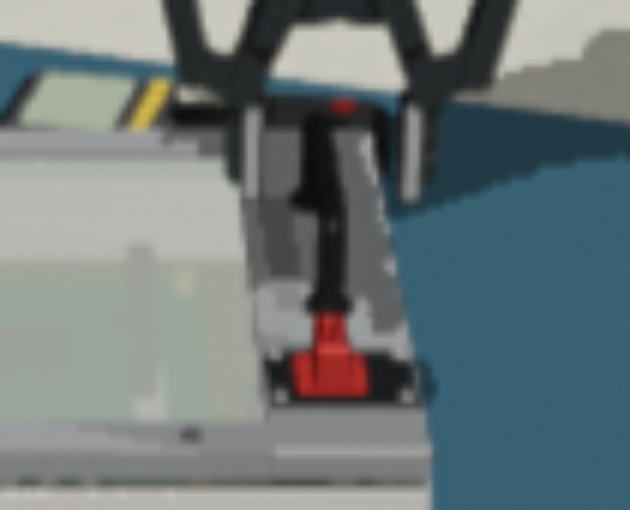

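The slide stays back (red base mid about 331 against plate mid about 343). Next I'll go back over the handle and grip it (8 pictures viewed).

Request:
{"name": "apply_moves", "arguments": {
  "increments": [
    {"tx":0.006,"ty":-0.02,"tz":0,"rx":0,"ry":0,"rz":0,"claw":0.05},
    {"tx":0.013,"ty":-0.045,"tz":0,"rx":0,"ry":0,"rz":0,"claw":0.05},
    {"tx":0.021,"ty":-0.07,"tz":0,"rx":0,"ry":0,"rz":0,"claw":0.05},
    {"tx":0.028,"ty":-0.094,"tz":0,"rx":0,"ry":0,"rz":0,"claw":0.05},
    {"tx":0.032,"ty":-0.107,"tz":0,"rx":0,"ry":0,"rz":0,"claw":0.05},
    {"tx":0.032,"ty":-0.107,"tz":-0.01,"rx":0,"ry":0,"rz":0,"claw":0.05},
    {"tx":0.032,"ty":-0.107,"tz":-0.022,"rx":0,"ry":0,"rz":0,"claw":0.05},
    {"tx":0.032,"ty":-0.107,"tz":-0.034,"rx":0,"ry":0,"rz":0,"claw":0.05},
    {"tx":0.032,"ty":-0.107,"tz":-0.046,"rx":0,"ry":0,"rz":0,"claw":0.05},
    {"tx":0.032,"ty":-0.107,"tz":-0.056,"rx":0,"ry":0,"rz":0,"claw":0.05},
    {"tx":0.032,"ty":-0.107,"tz":-0.056,"rx":0,"ry":0,"rz":0,"claw":0.05},
    {"tx":0.032,"ty":-0.107,"tz":-0.056,"rx":0,"ry":0,"rz":0,"claw":0.05}
  ]
}}

```text
clock: 12.95
eef_pos: [505.3, -187.8, 108.1]
tool_rot: [-3.141, -0.0, 1.897]
force: [-0.0, 0.4, 0.5]
width: 50.4
```

Request:
{"name": "apply_moves", "arguments": {
  "increments": [
    {"tx":0,"ty":0,"tz":0,"rx":0,"ry":0,"rz":0,"claw":0.03},
    {"tx":0,"ty":0,"tz":0,"rx":0,"ry":0,"rz":0,"claw":0.015},
    {"tx":0,"ty":0,"tz":0,"rx":0,"ry":0,"rz":0,"claw":0},
    {"tx":0,"ty":0,"tz":0,"rx":0,"ry":0,"rz":0,"claw":0},
    {"tx":0,"ty":0,"tz":0,"rx":0,"ry":0,"rz":0,"claw":0},
    {"tx":0,"ty":0,"tz":0,"rx":0,"ry":0,"rz":0,"claw":0}
  ]
}}

```text
clock: 13.55
eef_pos: [503.2, -189.1, 108.8]
tool_rot: [-3.138, 0.0, 1.896]
force: [-3.8, -0.9, 6.1]
width: 10.4
```

Request:
{"name": "apply_moves", "arguments": {
  "increments": [
    {"tx":0,"ty":0,"tz":0.002,"rx":0,"ry":0,"rz":0,"claw":0},
    {"tx":0,"ty":0,"tz":0.004,"rx":0,"ry":0,"rz":0,"claw":0},
    {"tx":0,"ty":0,"tz":0.006,"rx":0,"ry":0,"rz":0,"claw":0},
    {"tx":0,"ty":0,"tz":0.007,"rx":0,"ry":0,"rz":0,"claw":0},
    {"tx":0,"ty":0,"tz":0.007,"rx":0,"ry":0,"rz":0,"claw":0}
  ]
}}

```text
clock: 14.05
eef_pos: [504.5, -188.5, 115.2]
tool_rot: [-3.14, -0.0, 1.896]
force: [-4.4, -3.2, -3.1]
width: 10.0
```

```bash
python3 - <<'E'
from h import *
f=.326;X=np.array([np.cos(f),np.sin(f),0]);Z=np.array([0,0,1.])
H=lambda t: X*(238*(1-np.cos(t))+50*np.sin(t))+Z*(238*np.sin(t)+50*(np.cos(t)-1))
for t in np.linspace(0,1.15,24): print(round(t,3),H(t).round(1))
st()
E
```

```text
0.0 [0. 0. 0.]
0.05 [ 2.6  0.9 11.8]
0.1 [ 5.9  2.  23.5]
0.15 [ 9.6  3.2 35. ]
0.2 [13.9  4.7 46.3]
0.25 [18.7  6.3 57.3]
0.3 [24.1  8.1 68.1]
0.35 [29.9 10.1 78.6]
0.4 [36.2 12.3 88.7]
0.45 [43.  14.6 98.5]
0.5 [ 50.3  17.  108. ]
0.55 [ 58.   19.6 117. ]
0.6 [ 66.1  22.4 125.7]
0.65 [ 74.6  25.2 133.8]
0.7 [ 83.5  28.2 141.6]
0.75 [ 92.8  31.4 148.8]
0.8 [102.4  34.6 155.6]
0.85 [112.2  37.9 161.8]
0.9 [122.4  41.4 167.5]
0.95 [132.8  44.9 172.7]
1.0 [143.5  48.5 177.3]
1.05 [154.4  52.2 181.3]
1.1 [165.4  55.9 184.8]
1.15 [176.6  59.7 187.7]
{'clock': np.float64(14.05), 'eef_pos': array([ 504.513, -188.547,  115.207]), 'tool_rot': array([-3.14 , -0.   ,  1.896]), 'force': array([-4.441, -3.154, -3.054]), 'torque': array([-0.672,  0.916,  0.162]), 'width': np.float64(10.013), 'qpos': array([ 0.516,  0.652, -0.32 ,  1.929,  0.338,  0.615,  0.304])}
```

It rose 6.4 mm with only about 3 N, so the latch is free. I'll work out the arc, with a mild tilt following the cover by 0.3 of its angle.

```bash
cat > arc.py <<'E'
from h import *
f=.326;X=np.array([np.cos(f),np.sin(f),0]);Z=np.array([0,0,1.]);Y=np.array([-np.sin(f),np.cos(f),0])
def P(t):
    b=.3*t
    return X*(238*(1-np.cos(t))+50*np.sin(t)-19*np.sin(b))+Z*(238*np.sin(t)+50*(np.cos(t)-1)+19*(1-np.cos(b))), b/np.radians(5)*Y
E
python3 - <<'E'
from arc import *
def seg(ts,p0,r0):
    for t in ts:
        p,r=P(t); print(round(t,3),((p-p0)/1000).round(4),(r-r0).round(2))
seg(np.linspace(.06,.42,12),np.array([0,0,7.]),np.zeros(3));print()
p,r=P(.42);seg(np.linspace(.453,.78,12),p,r);print()
p,r=P(.78);seg(np.linspace(.81,1.11,12),p,r);print()
E
```

```text
0.06 [0.0029 0.001  0.0072] [-0.07  0.2   0.  ]
0.093 [0.0049 0.0016 0.0148] [-0.1  0.3  0. ]
0.125 [0.007  0.0024 0.0224] [-0.14  0.41  0.  ]
0.158 [0.0094 0.0032 0.0299] [-0.17  0.52  0.  ]
0.191 [0.0121 0.0041 0.0373] [-0.21  0.62  0.  ]
0.224 [0.0149 0.005  0.0446] [-0.25  0.73  0.  ]
0.256 [0.018  0.0061 0.0518] [-0.28  0.83  0.  ]
0.289 [0.0213 0.0072 0.0588] [-0.32  0.94  0.  ]
0.322 [0.0248 0.0084 0.0658] [-0.35  1.05  0.  ]
0.355 [0.0286 0.0097 0.0726] [-0.39  1.15  0.  ]
0.387 [0.0325 0.011  0.0793] [-0.43  1.26  0.  ]
0.42 [0.0366 0.0124 0.0859] [-0.46  1.37  0.  ]

0.453 [0.0044 0.0015 0.0064] [-0.04  0.11  0.  ]
0.483 [0.0085 0.0029 0.0121] [-0.07  0.2   0.  ]
0.512 [0.0128 0.0043 0.0176] [-0.1  0.3  0. ]
0.542 [0.0172 0.0058 0.023 ] [-0.13  0.4   0.  ]
0.572 [0.0218 0.0074 0.0283] [-0.17  0.49  0.  ]
0.602 [0.0265 0.009  0.0334] [-0.2   0.59  0.  ]
0.631 [0.0314 0.0106 0.0383] [-0.23  0.69  0.  ]
0.661 [0.0364 0.0123 0.0431] [-0.27  0.79  0.  ]
0.691 [0.0415 0.014  0.0477] [-0.3   0.88  0.  ]
0.721 [0.0468 0.0158 0.0522] [-0.33  0.98  0.  ]
0.75 [0.0522 0.0176 0.0565] [-0.36  1.08  0.  ]
0.78 [0.0577 0.0195 0.0606] [-0.4   1.17  0.  ]

0.81 [0.0057 0.0019 0.004 ] [-0.03  0.1   0.  ]
0.837 [0.0109 0.0037 0.0074] [-0.06  0.19  0.  ]
0.865 [0.0162 0.0055 0.0107] [-0.09  0.28  0.  ]
0.892 [0.0217 0.0073 0.0138] [-0.12  0.36  0.  ]
0.919 [0.0272 0.0092 0.0168] [-0.15  0.45  0.  ]
0.946 [0.0327 0.0111 0.0196] [-0.18  0.54  0.  ]
0.974 [0.0384 0.013  0.0223] [-0.21  0.63  0.  ]
1.001 [0.0441 0.0149 0.0248] [-0.24  0.72  0.  ]
1.028 [0.0498 0.0168 0.0271] [-0.27  0.81  0.  ]
1.055 [0.0556 0.0188 0.0292] [-0.3  0.9  0. ]
1.083 [0.0615 0.0208 0.0312] [-0.33  0.99  0.  ]
1.11 [0.0674 0.0228 0.033 ] [-0.36  1.07  0.  ]
```

Request:
{"name": "apply_moves", "arguments": {
  "increments": [
    {"tx":0.003,"ty":0.001,"tz":0.007,"rx":-0.07,"ry":0.2,"rz":0,"claw":0},
    {"tx":0.005,"ty":0.0016,"tz":0.015,"rx":-0.1,"ry":0.3,"rz":0,"claw":0},
    {"tx":0.007,"ty":0.0024,"tz":0.0225,"rx":-0.14,"ry":0.41,"rz":0,"claw":0},
    {"tx":0.0095,"ty":0.0032,"tz":0.03,"rx":-0.17,"ry":0.52,"rz":0,"claw":0},
    {"tx":0.012,"ty":0.004,"tz":0.0375,"rx":-0.21,"ry":0.62,"rz":0,"claw":0},
    {"tx":0.015,"ty":0.005,"tz":0.0445,"rx":-0.25,"ry":0.73,"rz":0,"claw":0},
    {"tx":0.018,"ty":0.006,"tz":0.052,"rx":-0.28,"ry":0.83,"rz":0,"claw":0},
    {"tx":0.0215,"ty":0.007,"tz":0.059,"rx":-0.32,"ry":0.94,"rz":0,"claw":0},
    {"tx":0.025,"ty":0.0085,"tz":0.066,"rx":-0.35,"ry":1.05,"rz":0,"claw":0},
    {"tx":0.0285,"ty":0.0095,"tz":0.0725,"rx":-0.39,"ry":1.15,"rz":0,"claw":0},
    {"tx":0.0325,"ty":0.011,"tz":0.0795,"rx":-0.43,"ry":1.26,"rz":0,"claw":0},
    {"tx":0.0366,"ty":0.0124,"tz":0.086,"rx":-0.46,"ry":1.37,"rz":0,"claw":0}
  ]
}}

```text
clock: 15.25
eef_pos: [538.7, -176.5, 201.3]
tool_rot: [-3.008, -0.001, 1.896]
force: [-8.6, -2.8, 0.3]
width: 10.0
```

```bash
python3 - <<'E'
from h import *
s=st()
a=get_image("top")[:,:,::-1];b=get_image("side")[:,:,::-1]
q=np.zeros((420,800,3),np.uint8); q[:,:420]=cv2.resize(b[80:270,260:450],(420,420)); q[:266,420:]=cv2.resize(a[180:350,310:550],(380,266))
cv2.imwrite("pics/c8.png",q)
E
```

```text
{'clock': np.float64(15.25), 'eef_pos': array([ 538.739, -176.473,  201.297]), 'tool_rot': array([-3.008e+00, -1.000e-03,  1.896e+00]), 'force': array([-8.578, -2.823,  0.324]), 'torque': array([-0.607,  1.877,  0.188]), 'width': np.float64(10.007), 'qpos': array([ 0.43 ,  0.617, -0.328,  1.678,  0.292,  1.015,  0.3  ])}
```

View pics/c8.png

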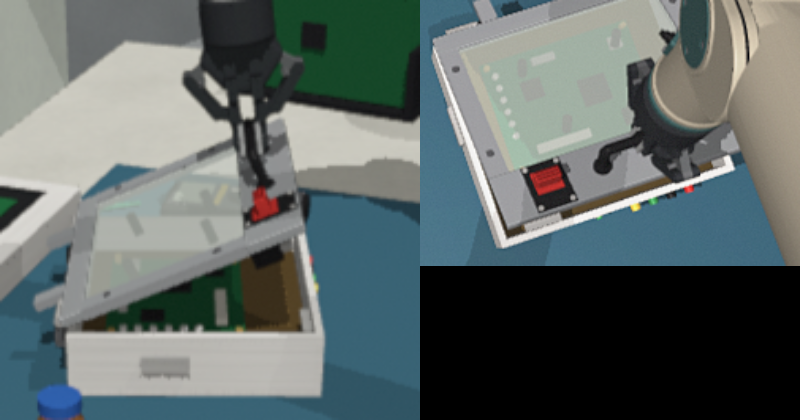

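The cover is lifting with the handle held, at about 0.4 rad. I'll carry on along the arc.

Request:
{"name": "apply_moves", "arguments": {
  "increments": [
    {"tx":0.0044,"ty":0.0015,"tz":0.0064,"rx":-0.04,"ry":0.11,"rz":0,"claw":0},
    {"tx":0.0085,"ty":0.003,"tz":0.012,"rx":-0.07,"ry":0.2,"rz":0,"claw":0},
    {"tx":0.013,"ty":0.0043,"tz":0.0176,"rx":-0.1,"ry":0.3,"rz":0,"claw":0},
    {"tx":0.017,"ty":0.0058,"tz":0.023,"rx":-0.13,"ry":0.4,"rz":0,"claw":0},
    {"tx":0.022,"ty":0.0074,"tz":0.0283,"rx":-0.17,"ry":0.49,"rz":0,"claw":0},
    {"tx":0.0265,"ty":0.009,"tz":0.0334,"rx":-0.2,"ry":0.59,"rz":0,"claw":0},
    {"tx":0.0314,"ty":0.0106,"tz":0.0383,"rx":-0.23,"ry":0.69,"rz":0,"claw":0},
    {"tx":0.0364,"ty":0.0123,"tz":0.043,"rx":-0.27,"ry":0.79,"rz":0,"claw":0},
    {"tx":0.0415,"ty":0.014,"tz":0.0477,"rx":-0.3,"ry":0.88,"rz":0,"claw":0},
    {"tx":0.0468,"ty":0.0158,"tz":0.0522,"rx":-0.33,"ry":0.98,"rz":0,"claw":0},
    {"tx":0.0522,"ty":0.0176,"tz":0.0565,"rx":-0.36,"ry":1.08,"rz":0,"claw":0},
    {"tx":0.0577,"ty":0.0195,"tz":0.0606,"rx":-0.4,"ry":1.17,"rz":0,"claw":0}
  ]
}}

```text
clock: 16.55
eef_pos: [596.3, -156.2, 263.7]
tool_rot: [-2.9, -0.001, 1.896]
force: [-11.8, -0.5, 8.4]
width: 9.9
```

```bash
python3 -c "
from h import *
st()"
```

```text
{'clock': np.float64(16.55), 'eef_pos': array([ 596.296, -156.233,  263.656]), 'tool_rot': array([-2.900e+00, -1.000e-03,  1.896e+00]), 'force': array([-11.842,  -0.529,   8.398]), 'torque': array([-0.436,  2.937,  0.033]), 'width': np.float64(9.892), 'qpos': array([ 0.318,  0.683, -0.313,  1.363,  0.288,  1.361,  0.28 ])}
```

Forces are mild: about 5 N tangential and 13 N radially outward, so my path runs a few mm inside the true arc. I'll add a little z on the next stretch.

Request:
{"name": "apply_moves", "arguments": {
  "increments": [
    {"tx":0.005,"ty":0.0016,"tz":0.0045,"rx":-0.03,"ry":0.1,"rz":0,"claw":0},
    {"tx":0.01,"ty":0.0033,"tz":0.0083,"rx":-0.06,"ry":0.19,"rz":0,"claw":0},
    {"tx":0.0152,"ty":0.005,"tz":0.012,"rx":-0.09,"ry":0.28,"rz":0,"claw":0},
    {"tx":0.0207,"ty":0.007,"tz":0.0155,"rx":-0.12,"ry":0.36,"rz":0,"claw":0},
    {"tx":0.0262,"ty":0.0088,"tz":0.0188,"rx":-0.15,"ry":0.45,"rz":0,"claw":0},
    {"tx":0.0317,"ty":0.0107,"tz":0.0217,"rx":-0.18,"ry":0.54,"rz":0,"claw":0},
    {"tx":0.0374,"ty":0.0126,"tz":0.0245,"rx":-0.21,"ry":0.63,"rz":0,"claw":0},
    {"tx":0.0431,"ty":0.0145,"tz":0.027,"rx":-0.24,"ry":0.72,"rz":0,"claw":0},
    {"tx":0.049,"ty":0.0165,"tz":0.0294,"rx":-0.27,"ry":0.81,"rz":0,"claw":0},
    {"tx":0.0548,"ty":0.0185,"tz":0.0316,"rx":-0.3,"ry":0.9,"rz":0,"claw":0},
    {"tx":0.0607,"ty":0.0205,"tz":0.0337,"rx":-0.33,"ry":0.99,"rz":0,"claw":0},
    {"tx":0.0666,"ty":0.0225,"tz":0.0355,"rx":-0.36,"ry":1.07,"rz":0,"claw":0}
  ]
}}

```text
clock: 17.75
eef_pos: [665.7, -131.7, 298.9]
tool_rot: [-2.808, -0.003, 1.898]
force: [-5.6, 1.3, 4.3]
width: 9.7
```

```bash
python3 -c "
from arc import *
s=st(); Rm=R.from_euler('xyz',s['tool_rot']).as_matrix()
g=s['eef_pos']-19*Rm[:,2]; print('grip',g)
hinge=np.array([504,-189.5,126])+X*238-50*Z
d=g-hinge; print(d@X,d@Y,d[2],'angle',np.arctan2(d[2],-d@X)-np.arctan2(50,238),'r',np.hypot(d@X,d[2]),np.hypot(238,50))
T=X*np.sin(1.15+.2)+Z*np.cos(1.15+.2); print('tang',s['force']@T)
for t in (1.15,1.17): 
  p,r=P(t);p0,r0=P(1.11);print(p-p0,r-r0)
"
```

```text
{'clock': np.float64(17.75), 'eef_pos': array([ 665.705, -131.728,  298.936]), 'tool_rot': array([-2.808, -0.003,  1.898]), 'force': array([-5.57 ,  1.326,  4.329]), 'torque': array([ 0.042,  1.6  , -0.042]), 'width': np.float64(9.725), 'qpos': array([ 0.203,  0.829, -0.285,  0.981,  0.305,  1.678,  0.283])}
grip [ 671.60719968 -129.77707852  316.88997529]
-60.09387285843586 2.900113842965781 240.88997529393538 angle 1.1192475820866423 r 248.2725392632835 243.19539469323837
tang -3.7860923459252938
[8.76060403 2.96162439 2.32864641] [-0.0440384   0.13026736  0.        ]
[13.17144951  4.45276216  3.3515591 ] [-0.0660576   0.19540103  0.        ]
```

At about 1.12 rad and still moving freely, I'll ease on to the stop in small steps, watching the force.

Request:
{"name": "apply_moves", "arguments": {
  "increments": [
    {"tx":0.002,"ty":0.0007,"tz":0.0005,"rx":0,"ry":0.03,"rz":0,"claw":0},
    {"tx":0.004,"ty":0.0013,"tz":0.001,"rx":-0.02,"ry":0.06,"rz":0,"claw":0},
    {"tx":0.006,"ty":0.002,"tz":0.0015,"rx":-0.03,"ry":0.09,"rz":0,"claw":0},
    {"tx":0.006,"ty":0.002,"tz":0.0015,"rx":-0.03,"ry":0.09,"rz":0,"claw":0},
    {"tx":0.006,"ty":0.002,"tz":0.0015,"rx":-0.03,"ry":0.09,"rz":0,"claw":0}
  ]
}}

```text
clock: 18.25
eef_pos: [672.3, -129.4, 301.0]
tool_rot: [-2.803, -0.002, 1.898]
force: [-4.2, 1.4, 6.9]
width: 9.8
```

Request:
{"name": "apply_moves", "arguments": {
  "increments": [
    {"tx":0.001,"ty":0.0003,"tz":0.0002,"rx":0,"ry":0.03,"rz":0,"claw":0},
    {"tx":0.002,"ty":0.0007,"tz":0.0005,"rx":0,"ry":0.03,"rz":0,"claw":0},
    {"tx":0.003,"ty":0.001,"tz":0.0007,"rx":0,"ry":0.03,"rz":0,"claw":0},
    {"tx":0.003,"ty":0.001,"tz":0.0007,"rx":0,"ry":0.03,"rz":0,"claw":0},
    {"tx":0.003,"ty":0.001,"tz":0.0007,"rx":0,"ry":0.03,"rz":0,"claw":0}
  ]
}}

```text
clock: 18.75
eef_pos: [674.9, -128.5, 301.7]
tool_rot: [-2.799, -0.003, 1.898]
force: [-4.3, 1.1, 7.2]
width: 10.1
```

Request:
{"name": "apply_moves", "arguments": {
  "increments": [
    {"tx":0.001,"ty":0.0003,"tz":0.0002,"rx":0,"ry":0.03,"rz":0,"claw":0},
    {"tx":0.002,"ty":0.0007,"tz":0.0005,"rx":0,"ry":0.03,"rz":0,"claw":0},
    {"tx":0.003,"ty":0.001,"tz":0.0007,"rx":0,"ry":0.03,"rz":0,"claw":0},
    {"tx":0.003,"ty":0.001,"tz":0.0007,"rx":0,"ry":0.03,"rz":0,"claw":0},
    {"tx":0.003,"ty":0.001,"tz":0.0007,"rx":0,"ry":0.03,"rz":0,"claw":0}
  ]
}}

```text
clock: 19.25
eef_pos: [674.9, -128.5, 301.7]
tool_rot: [-2.788, -0.006, 1.897]
force: [-12.9, -0.2, 4.6]
width: 9.8
```

The tool stalled at x = 674.9 while the push rose to 13 N, so the cover is at its stop. I'll hold, then look to confirm.

Request:
{"name": "apply_moves", "arguments": {
  "increments": [
    {"tx":0,"ty":0,"tz":0,"rx":0,"ry":0,"rz":0,"claw":0},
    {"tx":0.001,"ty":0.0003,"tz":0,"rx":0,"ry":0,"rz":0,"claw":0},
    {"tx":0.001,"ty":0.0003,"tz":0,"rx":0,"ry":0,"rz":0,"claw":0},
    {"tx":0.001,"ty":0.0003,"tz":0,"rx":0,"ry":0,"rz":0,"claw":0},
    {"tx":0.001,"ty":0.0003,"tz":0,"rx":0,"ry":0,"rz":0,"claw":0},
    {"tx":0.001,"ty":0.0003,"tz":0,"rx":0,"ry":0,"rz":0,"claw":0}
  ]
}}

```text
clock: 19.85
eef_pos: [674.9, -128.4, 301.7]
tool_rot: [-2.786, -0.006, 1.896]
force: [-16.4, -0.3, 5.3]
width: 10.0
```

```bash
python3 - <<'E'
from arc import *
s=st(); Rm=R.from_euler('xyz',s['tool_rot']).as_matrix()
g=s['eef_pos']-19*Rm[:,2]; d=g-(np.array([504,-189.5,126])+X*238-50*Z)
print('angle',np.arctan2(d[2],-d@X)-np.arctan2(50,238))
a=get_image("top")[:,:,::-1];b=get_image("side")[:,:,::-1]
q=np.zeros((420,800,3),np.uint8); q[:,:420]=cv2.resize(b[60:300,220:460],(420,420)); q[:285,420:]=cv2.resize(a[130:400,240:600],(380,285))
cv2.imwrite("pics/c9.png",q)
E
```

```text
{'clock': np.float64(19.85), 'eef_pos': array([ 674.878, -128.442,  301.743]), 'tool_rot': array([-2.786, -0.006,  1.896]), 'force': array([-16.433,  -0.278,   5.321]), 'torque': array([-0.063,  3.305, -0.204]), 'width': np.float64(9.999), 'qpos': array([ 0.185,  0.862, -0.279,  0.909,  0.309,  1.737,  0.289])}
angle 1.1614435088616333
```

View pics/c9.png

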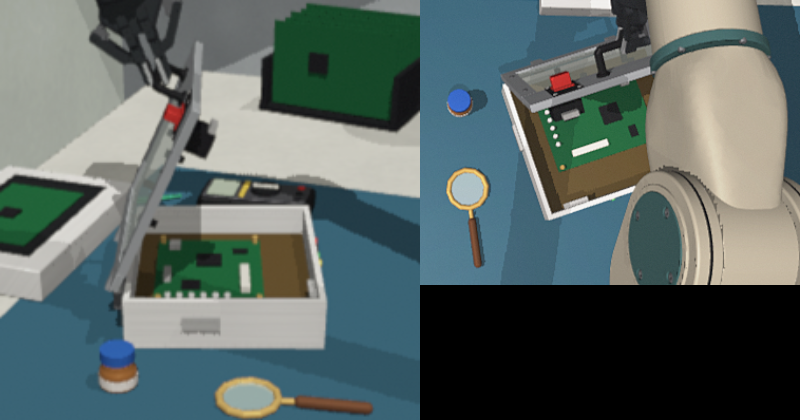

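The cover is up at its stop, at about 1.16 rad by the tool position. The handle is gripped, the slide is back, and the jar, magnifier and multimeter are where they were. I'll hand it in.

```bash
python3 -c "
from cell import *
print(finish_job())"
```

```text
the job is handed in; nothing more can be done
None
```

The guard cover is open at its stop and the gripper is still holding it there by the handle; I handed the job in at about 20 s.

- **First tug:** I left the red slide alone and tugged the handle. It rose about 4 mm and then resisted at 27 N, so the latch was caught. I eased it down and let go.
- **Freeing the latch:** I pinched the slide and drew it back until it stopped. The tool measured only about 10 mm of travel against the expected 12, but the camera suggested about 12 mm, and the slide then held still against about 11 N.
- **Lifting:** I took the handle again and a second tug came freely at about 3 N. I raised the cover along its arc until the tool stopped moving and the push rose to about 16 N.

**Last checks:** the cover angle worked out from the tool position was 1.16 rad, against a nominal stop of 1.15, which is within calibration error. The grip held, with a finger opening of 10.0 mm. That is a little under the bar's 12 mm, and it read the same on both handle grips. In the final pictures the multimeter, magnifier and flux jar appear unmoved.

An early move call was refused because its rows were missing some keys. Nothing moved, and I resent it complete.

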